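# Fit the grinding disc to the spice mill

### The job

The spice mill has been cleaned and stands open: put its grinding disc back on, hub up, down over the shaft with the drive pin in one of its holes, so that it sits fully home. Feel for the pin, without forcing the disc or letting it drop, then swing the mill's cover gently shut and leave everything else where it is.

Things in the scene. Friction and masses are not known exactly. Their poses are not given: they have to be found in the camera images.
- disc_hub (a point): the grinding disc, bare steel, 0.55 to 0.8 kg: round plate 92 mm across, 10 mm thick (12 mm with its teeth), with a round hub 30 mm across up to 44 mm above the flat underside. Lies hub up, right of the mill. This point: on the hub's axis, 34 mm above the underside, 10 mm below the hub's top; pinch the hub with the fingertips clear of the plate, over 13 mm above the underside. z = axis, up
- disc: the same disc; origin at the centre of its underside. A plain 14 mm bore runs through plate and hub. Four equal round holes of 9 mm go through the plate, centres 25 mm from the axis on the disc's +x, +y, -x and -y axes; any one of them may take the drive pin
- mill: the spice mill, fixed: grey casing 200 x 170 mm, 90 mm high; motor lying on its +x side (to 225 mm from the shaft axis, 115 mm high), chute on its -x side. On top an open aluminium chamber, 132 mm across outside, 120 mm inside, rim 152 mm above the table; hinged cover on the +y side. Origin on the table under the shaft axis, z up
- shaft_top (a point): top of the mill's upright shaft, in the middle of the chamber, with the mill's axes. The shaft is 12 mm thick, round-ended, 44 mm high above the drive flange on which the disc seats. A worm gear holds it: it does not turn by hand
- seat (a point): centre of the flange's flat top, on the shaft axis, 102 mm above the table; home, the disc's underside rests here, disc_hub 34 mm above. A round-ended drive pin, 6 mm thick, stands on the flange 25 mm from the axis, 12 mm high: a disc with no hole over it stops 12 mm short of home. The pin's direction differs each time and is not measured: see it from above or feel for it by turning the disc
- cover (a joint): angle of the hinged cover in rad: 0 is shut, level on the chamber's rim; grows as it opens; at the start it stands open at 1.75 to 1.95. A stiff hinge keeps it wherever it is left; at the tab about 4 N moves it. The hinge line runs along the mill's x axis, 78 mm to +y of the shaft axis, 152 mm above the table
- cover_tab (a point): middle of the 50 mm wide finger tab at the cover's free edge, on its outer (upper) face: 154 mm from the hinge line, 8 mm above the inner face, which meets the hinge line; the tab ends 164 mm from it. Cover: plate 138 mm across, 8 mm thick, a 64 mm wide, 42 mm high funnel mid-way on its outer face. Shut, the tab is on the mill's -y side; open, the outer face looks to mill +y
- bowl: steel catch bowl, 96 mm across, under the chute; leave it
- brush: cleaning brush lying on the table; leave it
- sieve_ring: plain steel ring without plate or hub, 90 mm across, 16 mm high; leave it
- spanner: spanner lying on the table; leave it
- tin: closed tin, 72 mm across, 95 mm high; leave it
- jar: glass jar with lid, 84 mm across, 140 mm high; leave it
- scoop: steel spice scoop lying on the table; leave it

How it is judged:
On the way, in this order (a step that is already met when the one before it is completed fails the run):
1. the disc is fully home: on the shaft, flat on the drive flange, the pin in one of its holes (z of disc_hub in the frame of seat below 0.0365 m and horizontal distance between disc_hub and seat below 0.003 m and angle between disc_hub's own z axis and vertical below 0.06 rad), for 0.2 s.
2. the cover is shut over it (value of joint cover below 0.035 rad), for 0.2 s.
At the end, for the whole second after the job is handed in: the disc sits on the mill's drive flange, hub up: its underside within 2.5 mm of the flange, its axis within 3 mm of the shaft's and upright within 0.06 rad, with the pin in one of its holes; the cover is shut to within 0.035 rad (all of step 1 and z of disc_hub in the frame of seat above 0.031 m and value of joint cover below 0.035 rad); the robot touches nothing.
It fails at once if the disc is forced or dropped: the forces between it and the mill, summed over their contacts, pass 70 N (contact force between disc and mill above 70 N).
It fails at once if the cover is slammed: it swings shut faster than 2.5 rad/s (velocity of joint cover below -2.5 rad/s).
It fails at once if one of the other things on the bench is moved by more than 30 mm (distance of any of bowl, brush, sieve_ring, spanner, tin, jar, scoop from where it was at the start of the episode above 0.03 m).
It also fails if it takes over 72 s, if anything falls off the work surface, if the arm or the gripper's body presses on something with over 40 N, if the wrist force passes 120 N, or if a joint passes its speed limit or range.

### The arm

A 7-joint arm with a two-finger parallel gripper is mounted at the origin on the work surface. World frame = base frame: x ahead of the robot, y to its left, z up, the work surface at z = 0. Lengths are in m, angles in rad, forces in N, time in s.
With the tool pointing down it reaches from about 0.4 to 0.85 m from the base axis. Payload 4.5 kg.
Tool frame: the origin (TCP) lies at the very end of the fingers, on their centre line; the grasp point (between the pads) lies 19 mm behind it (arm.pinch_z is the distance from the TCP to the grasp point, in m); z points along the fingers, y is the direction in which the jaws open and shut (so a half turn about z gives the same grasp; the last joint's range is limited). The gripper opens to 85 mm and grips with 20 to 120 N. Pads are 22 mm wide; open, the fingers measure 114 mm over their backs; the gripper's body (76 mm by 85 mm) begins 54 mm behind the grasp point. The pads swing forward as they close: fully open they stand 13 mm farther back than shut.
Start: joints at [1.2, 0.689, -0.195, 1.565, 0.157, 0.902, -0.215], TCP at [0.246, -0.575, 0.231] pointing down, gripper open.
Joint ranges: [-3.01, 3.01], [-0.46, 2.08], [-1.47, 1.51], [0.13, 2.56], [-1, 4.14], [0.04, 2.09], [-2.66, 2.66]. Speed limits (rad/s): [2.57, 2.57, 3.14, 3.14, 3.14, 3.14, 3.14].

### API

Orientations are given as a unit quaternion [w, x, y, z].
In Python, from cell import arm, vision gives the robot as it stands. The module is installed in compiled form; this text tells all that it offers.
- The arm moves only by the tool apply_moves, never from a script. Its argument "rows" is a list of rows, each a list of 3 entries, a list of its own where there are three numbers: the shift along the tool's x, y, z in mm, then the turn about the tool's z in degrees, then the opening, from -1 (shut) to 1 (fully open), so that 0 is half open. A call has exactly 10 rows; each row is the pose to reach, as a shift and turn from the pose commanded when the call began, along the tool's axes at that moment; what a row does not reach only later rows make up. A row lasts 1/10 s, in which the tool goes at most 50 mm and 8.59 degrees, less where a joint would pass 70% of its speed; a pose out of reach is approached as far as the arm can. A call with a gripper value outside its range is refused whole. The fingers move at their own pace and stop on an object; "newtons" is the grip in N (left out, the last holds). Time passes only in rows, so rows that repeat a pose let the fingers close, or fill a call up. It gives the time, the measured TCP pose, the force and the opening at its end, in the units of the state.
- arm.sense(): the state, without advancing time (a new reading comes with each control period).
- vision.get_image(name): name is "scene" or "top" or "wrist"; returns (picture, depth): 400x640x3 uint8, blue, green, red; 400x640 float32, m along the optical axis (not along the pixel's ray), 0 where there is no reading.
- vision.camera_model(name): a dict with "fx", "fy", "cx", "cy" (pixels), "world_to_cam" (4x4, takes a point from world to camera coordinates). Camera axes: x right, y down, z forward; pixel columns grow to the right and rows downward; lengths in m; the calibration is good to about 2 mm. The wrist camera is an equidistant fisheye: a pixel r from the principal point sees the ray r / f radians off the axis. A picture is of the moment at which its call begins: read the wrist's pose just before it. camera_model takes no time and is no camera call; for the wrist camera it gives the pose at the moment of the call.
- arm.job_done(): hands the job in, once; it reports no verdict.
The state is a dict: "time_s": time; "joint_positions": joint angles; "joint_velocities": joint speeds; "joint_torque": joint torques, N m; "position": TCP position; "orientation": TCP orientation; "wrist_force": force on the tool from outside, world axes, zero at the start; "wrist_torque": the same for the moment, N m; "finger_gap": opening from 0.0 (shut) to 1.0 (fully open).
Only numpy, scipy, OpenCV 4.12 (cv2) and the standard library are available. Lean on these libraries where they do the work, as an engineer would, in place of code of your own. Each camera call takes 0.05 s, during which the arm holds its last target. There are 200 camera calls.

## Working session

There is one attempt and no reset: what is moved stays moved. The work goes in short steps, Python scripts to look and compute and a tool call to move; the robot and the scene stay as the last step left them, time stands still between calls to the robot, and variables do not carry over. Pictures are saved under pics/ and viewed, on a budget of 10 in all, crops included, one or two more only if the job needs it, and the job is handed in when it is done.

Besides the shell and the picture viewer there is one more tool, called after "Request:" by a JSON object that holds its "op" and its "data". apply_moves: Moves the arm, as the interface text tells. Its arguments: {"type":"object","properties":{"rows":{"type":"array"},"newtons":{"type":"number"}},"required":["rows"]}

```bash
mkdir -p pics
cat > h.py <<'E'
import numpy as np, cv2
from cell import arm, vision
def snap(n,f=None):
    m=vision.camera_model(n); im,d=vision.get_image(n)
    if f: cv2.imwrite('pics/'+f+'.png',im); np.savez('pics/'+f+'.npz',im=im,d=d,W=m['world_to_cam'],k=[m['fx'],m['fy'],m['cx'],m['cy']])
    return im,d,m
def pts(d,m):
    v,u=np.indices(d.shape); x=(u-m['cx'])/m['fx']; y=(v-m['cy'])/m['fy']
    if m.get('fish'): pass
    P=np.stack([x*d,y*d,d],-1); C=np.linalg.inv(m['world_to_cam'])
    return P@C[:3,:3].T+C[:3,3]
def ray(m,u,v,fish=False):
    a=np.array([(u-m['cx'])/m['fx'],(v-m['cy'])/m['fy']])
    if fish:
        r=np.linalg.norm(a); k=np.append(a/max(r,1e-9)*np.sin(r),np.cos(r))
    else: k=np.append(a,1.)
    C=np.linalg.inv(m['world_to_cam']); return C[:3,3],C[:3,:3]@k
def onplane(m,u,v,z,fish=False):
    o,k=ray(m,u,v,fish); return o+k*(z-o[2])/k[2]
def proj(m,p,fish=False):
    c=m['world_to_cam'][:3,:3]@np.array(p)+m['world_to_cam'][:3,3]
    if fish:
        t=np.arctan2(np.hypot(c[0],c[1]),c[2]); q=c[:2]/np.hypot(c[0],c[1])*t
    else: q=c[:2]/c[2]
    return q*[m['fx'],m['fy']]+[m['cx'],m['cy']]
E
python3 - <<'E'
from h import *
print(arm.sense(), arm.pinch_z)
for n in ('top','scene','wrist'):
    im,d,m=snap(n,n+'0'); print(n,m, d.min(),d.max())
a=cv2.imread('pics/top0.png');cv2.imwrite('pics/a.png',a)
E
```

```text
{'time_s': 0.0, 'joint_positions': array([ 1.199777  ,  0.6900025 , -0.19452066,  1.56638912,  0.15727253,
        0.90250817, -0.21512549]), 'joint_velocities': array([-0.00100835,  0.00067838, -0.0004408 , -0.00020504, -0.0002176 ,
        0.00108532,  0.00012003]), 'joint_torque': array([ 1.14797847e-03, -5.39609993e+01, -1.26585804e+00, -1.58543569e+01,
        9.14907694e-03,  9.40032536e-03, -4.37627790e-06]), 'position': array([ 0.24585133, -0.57387525,  0.23046066]), 'orientation': array([-9.25914887e-04,  9.79579272e-01,  2.01056038e-01, -2.48866753e-04]), 'wrist_force': array([0.0706039 , 0.45813744, 0.04983667]), 'wrist_torque': array([-0.02317571,  0.01617249, -0.00483774]), 'finger_gap': 1.0018782018337822} 0.0187
top {'fx': 362.4609269179083, 'fy': 362.4609269179083, 'cx': 324.8505276544494, 'cy': 201.72167795837916, 'world_to_cam': array([[-0.01242389, -0.99974941,  0.01862149,  0.06136886],
       [-0.99259516,  0.01008028, -0.12105057,  0.53721592],
       [ 0.12083253, -0.01998752, -0.99247166,  1.01256294],
       [ 0.        ,  0.        ,  0.        ,  1.        ]])} 0.0 2.0124032
scene {'fx': 399.61808036876465, 'fy': 399.61808036876465, 'cx': 320.5922139568175, 'cy': 197.76486054097305, 'world_to_cam': array([[-0.3026222 ,  0.95293986, -0.01803965,  0.08676365],
       [ 0.71014596,  0.21281422, -0.67112057, -0.30640289],
       [-0.63569845, -0.21590676, -0.7411287 ,  1.48124918],
       [ 0.        ,  0.        ,  0.        ,  1.        ]])} 0.0 3.507131
wrist {'fx': 309.70691628693146, 'fy': 309.70691628693146, 'cx': 318.9285207119407, 'cy': 199.34286702607528, 'world_to_cam': array([[ 0.39390771, -0.91914792, -0.00195461, -0.62315552],
       [-0.87410088, -0.37525835,  0.30842962, -0.03926516],
       [-0.28422593, -0.11978427, -0.95124516,  0.38090795],
       [ 0.        ,  0.        ,  0.        ,  1.        ]])} 0.0 1.1019467
```

View pics/top0.png

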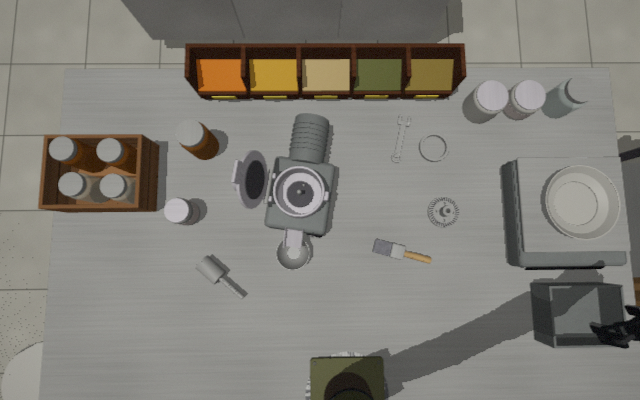

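View pics/scene0.png

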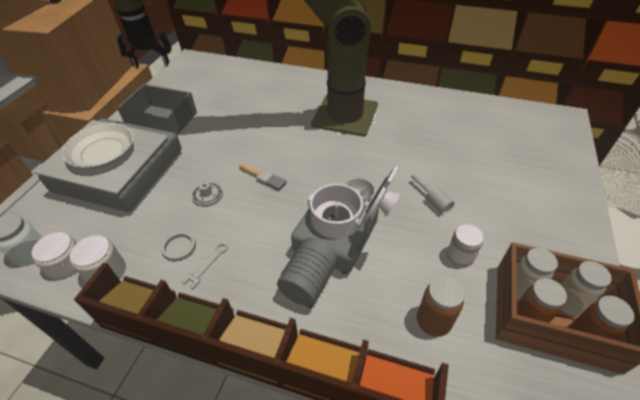

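The top view shows the mill at about (302,190) with its motor towards +x and the cover open on +y, and the disc at (443,212). Next I measure both and enlarge the crops.

Run:
```python
from h import *
im,d,m=snap('top','top1')
a=cv2.resize(im[145:235,235:345],None,fx=5,fy=5,interpolation=cv2.INTER_CUBIC)
b=cv2.resize(im[190:235,420:465],None,fx=5,fy=5,interpolation=cv2.INTER_CUBIC)
ims,ds,ms=snap('scene','scene1')
c=cv2.resize(ims[175:235,185:235],None,fx=5,fy=5,interpolation=cv2.INTER_CUBIC)[:225]
o=np.zeros((450,800,3),np.uint8); o[:450,:550]=a; o[:225,550:775]=b; o[225:,550:800]=c[:,:250]
cv2.imwrite('pics/crop1.png',o)
P=pts(d,m)
def region(u0,u1,v0,v1,z0,z1,nm,P=P):
    Q=P[v0:v1,u0:u1].reshape(-1,3); Q=Q[(Q[:,2]>z0)&(Q[:,2]<z1)]
    print(nm,len(Q),Q.mean(0) if len(Q) else '', Q.min(0) if len(Q) else '',Q.max(0) if len(Q) else '')
region(425,462,195,230,.03,.06,'hubtop'); region(425,462,195,230,.006,.02,'plate')
region(270,330,162,218,.145,.157,'rim'); region(295,310,183,198,.12,.15,'shaft')
region(280,320,172,210,.095,.109,'flange')
region(285,330,112,160,.05,.15,'motor')
Ps=pts(ds,ms)
region(190,225,175,210,.03,.06,'s hubtop',Ps);region(300,370,175,235,.145,.157,'s rim',Ps);region(322,350,195,225,.12,.145,'s shaft',Ps)
# rim circle fit
def circ(Q):
    A=np.c_[2*Q[:,:2],np.ones(len(Q))]; s=np.linalg.lstsq(A,(Q[:,:2]**2).sum(1),rcond=None)[0]; return s[:2],np.sqrt(s[2]+s[0]**2+s[1]**2)
for X,(u0,u1,v0,v1) in ((P,(270,330,162,218)),(Ps,(300,370,175,235))):
    Q=X[v0:v1,u0:u1].reshape(-1,3); Q=Q[abs(Q[:,2]-.151)<.004]; print(len(Q),circ(Q), np.median(Q[:,2]))
print(m['world_to_cam'][:3,:3].T@-m['world_to_cam'][:3,3])
```

```text
hubtop 92 [ 0.50823165 -0.29278219  0.04242094] [ 0.49475991 -0.30890731  0.03043719] [ 0.52345899 -0.27823247  0.0473352 ]
plate 627 [ 0.50806104 -0.2920017   0.01056631] [ 0.46214865 -0.33945345  0.00601123] [ 0.55435666 -0.2460313   0.01900219]
rim 441 [0.5564434  0.13357196 0.15167422] [0.48736571 0.06190862 0.14507391] [0.61702767 0.19716785 0.15699373]
shaft 21 [0.55187048 0.12554498 0.14164491] [0.54727042 0.12122626 0.12492091] [0.55848646 0.1316679  0.14877644]
flange 628 [0.55627386 0.12707562 0.10161584] [0.51096684 0.0719144  0.09500573] [0.61256598 0.17773098 0.10884573]
motor 1641 [0.70841459 0.09978664 0.10217249] [0.64420794 0.04421341 0.05104646] [0.779244   0.16515206 0.11812754]
s hubtop 87 [ 0.50944228 -0.29186783  0.04023111] [ 0.49146471 -0.30912137  0.03084028] [ 0.52349126 -0.27816524  0.04666391]
s rim 530 [0.55943051 0.13910503 0.15082007] [0.48579493 0.06173802 0.14508234] [0.61783173 0.2083668  0.15698144]
s shaft 79 [0.57509977 0.13213139 0.13629832] [0.49259703 0.07927171 0.12000155] [0.61777394 0.17318736 0.14479896]
400 (array([0.55337308, 0.12776896]), np.float64(0.06333876120548299)) 0.15180916710099945
436 (array([0.55402858, 0.13095879]), np.float64(0.06425887378465539)) 0.15119585409058256
[0.41164982 0.07617682 1.06882753]
```

View pics/crop1.png

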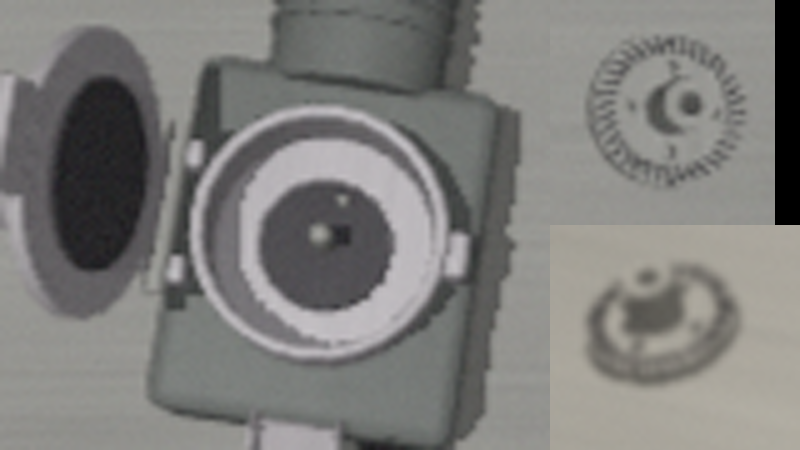

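Run:
```python
from h import *
from scipy.spatial.transform import Rotation as R
s=arm.sense(); T=R.from_quat(np.roll(s['orientation'],-1)).as_matrix(); print('tool axes cols\n',T.round(3))
m=vision.camera_model('wrist'); C=np.linalg.inv(m['world_to_cam'])
print('cam in tool',(T.T@(C[:3,3]-s['position'])).round(4),'axis',(T.T@C[:3,:3]).round(3))
t=vision.camera_model('top')
c=lambda x,y:(235+(x+.5)/5-.5,145+(y+.5)/5-.5)
e=lambda x,y:(420+(x-550+.5)/5-.5,190+(y+.5)/5-.5)
sh=onplane(t,*c(320,233),.145);pin=onplane(t,*c(343,199),.114);fl=onplane(t,*c(327,245),.102)
print('shaft',sh,'pin',pin,'flange',fl,np.hypot(*(pin-fl)[:2]),np.degrees(np.arctan2(*(pin-sh)[1::-1])),np.degrees(np.arctan2(*(pin-fl)[1::-1])))
ce=onplane(t,*e(666,111),.011);print('disc c',ce)
for x in ((632,105),(672,68),(672,152)):
    h=onplane(t,*e(*x),.011);print(h,np.hypot(*(h-ce)[:2]),np.degrees(np.arctan2(*(h-ce)[1::-1])))
print('hub',onplane(t,*e(690,103),.044))
dd=np.r_[.508,-.292,.2]-s['position'];print('to disc in tool mm',(T.T@dd*1000).round())
```

```text
tool axes cols
 [[ 0.919  0.394 -0.   ]
 [ 0.394 -0.919  0.001]
 [-0.    -0.001 -1.   ]]
cam in tool [ 0.0802 -0.0008 -0.1427] axis [[ 0.    -0.951 -0.308]
 [ 1.     0.    -0.   ]
 [ 0.    -0.308  0.951]]
shaft [0.55208954 0.12480248 0.145     ] pin [0.57501833 0.11411459 0.114     ] flange [0.55205953 0.12332624 0.102     ] 0.024737840235432008 -24.99182803441499 -21.86190991142482
disc c [ 0.50697213 -0.29258407  0.011     ]
[ 0.51073851 -0.27259239  0.011     ] 0.02034336959408931 79.33070371808088
[ 0.53245645 -0.29748468  0.011     ] 0.025951228492390586 -10.88505494121058
[ 0.48273643 -0.29487425  0.011     ] 0.024343669492742696 -174.60178709811666
hub [ 0.50844122 -0.29512756  0.044     ]
to disc in tool mm [ 352. -156.   31.]
```

Request:
{"op": "apply_moves", "data": {"rows": [[[35,-15,0],0,1],[[70,-31,0],0,1],[[106,-47,0],0,1],[[141,-62,0],0,1],[[176,-78,0],0,1],[[211,-94,10],0,1],[[246,-109,30],0,1],[[282,-125,50],0,1],[[317,-140,70],0,1],[[352,-156,90],0,1]], "newtons": 40}}

```text
time_s: 1.25
position: [0.5093, -0.2914, 0.1406]
orientation: [0.0, 0.98, 0.201, 0.0]
wrist_force: [0.1, -0.2, -0.5]
finger_gap: 1.002
```

Run:
```python
from h import *
s=arm.sense();print(s['time_s'],s['position'],s['orientation'],s['wrist_force'])
im,d,m=snap('wrist','w1')
print(proj(m,[.508,-.292,.044],True),proj(m,[.508,-.292,.01],True))
cv2.imwrite('pics/w1b.png',im[20:400,130:510])
```

```text
1.25 [ 0.50932268 -0.29143855  0.14056284] [2.15325089e-04 9.79605116e-01 2.00932206e-01 1.39818647e-04] [ 0.12646737 -0.1557391  -0.48722176]
[319.89024516 204.16575257] [319.77346409 192.24121336]
```

View pics/w1.png

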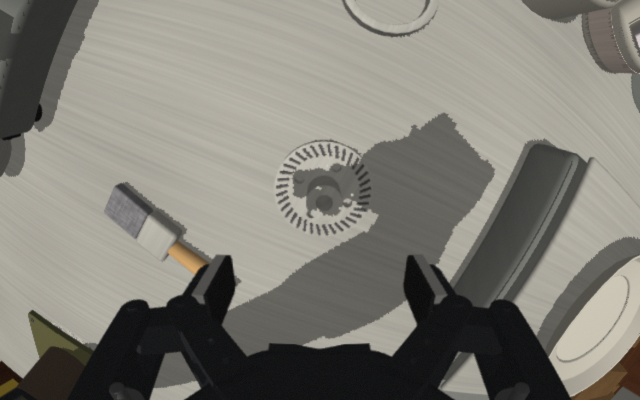

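```bash
cat >> h.py <<'E'
def ortho(im,m,cx,cy,z,half,n,fish=False):
    g=np.linspace(-half,half,n); X,Y=np.meshgrid(g,g[::-1])
    P=np.stack([X+cx,Y+cy,np.full_like(X,z)],-1); W=m['world_to_cam']; c=P@W[:3,:3].T+W[:3,3]
    if fish:
        h=np.hypot(c[...,0],c[...,1]); k=np.arctan2(h,c[...,2])/h
    else: k=1/c[...,2]
    return cv2.remap(im,np.float32(c[...,0]*k*m['fx']+m['cx']),np.float32(c[...,1]*k*m['fy']+m['cy']),cv2.INTER_CUBIC)
def load(f):
    q=np.load('pics/'+f+'.npz'); k=q['k']; return q['im'],q['d'],dict(fx=k[0],fy=k[1],cx=k[2],cy=k[3],world_to_cam=q['W'])
E
python3 - <<'E'
from h import *
L=[]
for f,fi in (('w1',True),('top1',False)):
    im,d,m=load(f); o=ortho(im,m,.508,-.292,.010,.06,400,fi)
    l=cv2.createCLAHE(3,(4,4)).apply(cv2.cvtColor(o,cv2.COLOR_BGR2GRAY)); L.append(cv2.cvtColor(l,cv2.COLOR_GRAY2BGR))
cv2.imwrite('pics/o1.png',np.hstack(L))
E
```

```text
(no output)
```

View pics/o1.png

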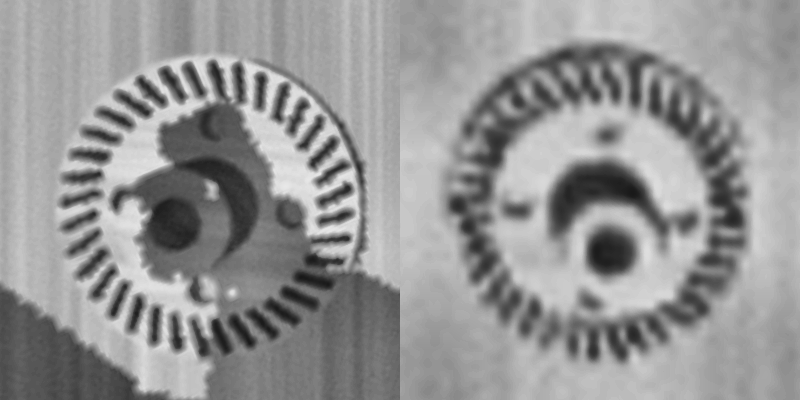

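Run:
```python
from h import *
from scipy.spatial.transform import Rotation as R
im,d,m=load('w1')
print('hub bore',onplane(m,325,203,.044,True))
o=ortho(im,m,.510,-.293,.044,.03,300,True)
g=cv2.GaussianBlur(cv2.cvtColor(o,cv2.COLOR_BGR2GRAY),(0,0),3)
# two-view triangulation of the bore top
it,dt,t=load('top1')
e=lambda x,y:(420+(x-550+.5)/5-.5,190+(y+.5)/5-.5)
a,ka=ray(m,325,203,True); b,kb=ray(t,*e(690,103))
s=np.linalg.lstsq(np.c_[ka,-kb],b-a,rcond=None)[0]; print('tri hub',a+ka*s[0],b+kb*s[1])
sub=g; _,th=cv2.threshold(sub,0,255,cv2.THRESH_BINARY_INV+cv2.THRESH_OTSU)
S=arm.sense();T=R.from_quat(np.roll(S['orientation'],-1)).as_matrix()
for p in ([.5108,-.2939,.017],[.5095,-.293,.017]): print((T.T@(np.array(p)-S['position'])*1000).round(1))
# tri hole centre of disc plate
ia=onplane(m,*proj(m,[.5104,-.2941,.010],True),.010,True);print(ia)
# hub circle from the wrist depth
v,u=np.indices(d.shape);
x=(u-m['cx'])/m['fx'];y=(v-m['cy'])/m['fy'];r=np.hypot(x,y)+1e-9
P=np.stack([x/r*np.tan(r)*d,y/r*np.tan(r)*d,d],-1);C=np.linalg.inv(m['world_to_cam']);P=P@C[:3,:3].T+C[:3,3]
Q=P[140:240,270:380].reshape(-1,3)
for lo,hi in ((.04,.048),(.007,.015)):
    q=Q[(Q[:,2]>lo)&(Q[:,2]<hi)];print(len(q),np.median(q[:,2]),(q.min(0)+q.max(0))/2,np.ptp(q,axis=0))
```

```text
hub bore [ 0.51056247 -0.29543392  0.044     ]
tri hub [ 0.50917453 -0.29613301  0.03939719] [ 0.5088584  -0.29672793  0.03958287]
[ -8.5  10.2 120.6]
[ -9.3   8.9 120.6]
[ 0.5104 -0.2941  0.01  ]
854 0.04390538258136728 [ 0.51085215 -0.29418678  0.04288292] [0.02988784 0.03027164 0.0056767 ]
5956 0.010193468890808244 [ 0.51029964 -0.29442524  0.01103213] [0.09274008 0.09261857 0.00788482]
```

Run:
```python
from h import *
S=arm.sense();print(S['time_s'],S['position'],S['joint_velocities'].round(2),S['orientation'])
```

```text
1.3 [ 0.51422567 -0.28209032  0.13766841] [ 0.04 -0.03 -0.07  0.02 -0.01  0.06  0.11] [-0.00370605  0.97852105  0.20610598  0.00177545]
```

Request:
{"op": "apply_moves", "data": {"rows": [[[1,1,0],0,1],[[2,2,0],0,1],[[2,2,0],0,1],[[2,2,0],0,1],[[2,2,0],0,1],[[2,2,0],0,1],[[2,2,0],0,1],[[2,2,0],0,1],[[2,2,0],0,1],[[2,2,0],0,1]]}}

```text
time_s: 2.3
position: [0.5109, -0.2935, 0.1413]
orientation: [0.0, 0.98, 0.201, -0.0]
wrist_force: [-0.2, -0.3, 0.0]
finger_gap: 1.002
```

```bash
cat >> h.py <<'E'
from scipy.spatial.transform import Rotation as R
def fpts(d,m):
    v,u=np.indices(d.shape); x=(u-m['cx'])/m['fx'];y=(v-m['cy'])/m['fy'];r=np.hypot(x,y)+1e-9
    P=np.stack([x/r*np.tan(r)*d,y/r*np.tan(r)*d,d],-1);C=np.linalg.inv(m['world_to_cam']);return P@C[:3,:3].T+C[:3,3]
def tool(): 
    S=arm.sense(); return S,R.from_quat(np.roll(S['orientation'],-1)).as_matrix()
def circ(Q):
    A=np.c_[2*Q[:,:2],np.ones(len(Q))]; s=np.linalg.lstsq(A,(Q[:,:2]**2).sum(1),rcond=None)[0]; return s[:2],np.sqrt(s[2]+s[0]**2+s[1]**2)
def holes(im,m,c,z,fish=True):
    "darkness round the 25 mm circle, folded by 90 deg"
    pass
E
python3 - <<'E'
from h import *
S,T=tool();print(S['time_s'],S['position'],abs(S['joint_velocities']).max(),np.degrees(np.arctan2(T[1,0],T[0,0])))
im,d,m=snap('wrist','w2')
P=fpts(d,m); Q=P.reshape(-1,3);Q=Q[np.hypot(Q[:,0]-.51,Q[:,1]+.294)<.06]
for lo,hi in ((.04,.048),(.007,.015)):
    q=Q[(Q[:,2]>lo)&(Q[:,2]<hi)];c=(q.min(0)+q.max(0))/2;print(len(q),np.median(q[:,2]),c,np.ptp(q,axis=0),((T.T@(c-S['position']))*1000).round(1))
    if lo>.03: hub=c
# holes by depth: pixels within 15-35mm ring deeper than plate
q=Q[(Q[:,2]<.006)]; r=q[:,:2]-hub[:2]; rr=np.hypot(*r.T); k=(rr>.02)&(rr<.030); an=np.degrees(np.arctan2(r[k,1],r[k,0]))
print(k.sum(),np.degrees(np.angle(np.exp(4j*np.radians(an)).mean()))/4,abs(np.exp(4j*np.radians(an)).mean()))
o=ortho(im,m,hub[0],hub[1],.010,.06,400,True)
cv2.imwrite('pics/o2.png',cv2.createCLAHE(3,(4,4)).apply(cv2.cvtColor(o,cv2.COLOR_BGR2GRAY)))
E
```

```text
2.3 [ 0.51091444 -0.29345273  0.14129269] 0.0013990892374751169 23.204173916550875
845 0.04389323817409255 [ 0.51076021 -0.29449161  0.04295981] [0.03034819 0.02989728 0.0058114 ] [-0.5  0.9 98.3]
5953 0.010209863746136527 [ 0.51054931 -0.29459714  0.01097581] [0.09251082 0.09243618 0.00793977] [ -0.8   0.9 130.3]
189 -5.058471445511983 0.9137791947034819
```

View pics/o2.png

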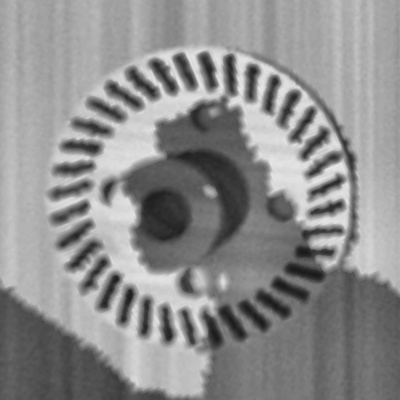

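Request:
{"op": "apply_moves", "data": {"rows": [[[0,1,20],0,1],[[0,1,45],0,1],[[0,1,70],0,1],[[0,1,90],0,1],[[0,1,105],0,1],[[0,1,115],0,1],[[0,1,121],0,1],[[0,1,124],0,1],[[0,1,124],0,1],[[0,1,124],0,1]]}}

```text
time_s: 3.35
position: [0.5117, -0.2947, 0.0179]
orientation: [0.0, 0.98, 0.201, 0.0]
wrist_force: [-0.0, 0.4, -0.5]
finger_gap: 1.001
```

Request:
{"op": "apply_moves", "data": {"rows": [[[0,0,0],0,0.4],[[0,0,0],0,0],[[0,0,0],0,-0.4],[[0,0,0],0,-1],[[0,0,0],0,-1],[[0,0,0],0,-1],[[0,0,0],0,-1],[[0,0,0],0,-1],[[0,0,0],0,-1],[[0,0,0],0,-1]], "newtons": 40}}

```text
time_s: 4.35
position: [0.5115, -0.2947, 0.0177]
orientation: [0.0, 0.98, 0.201, 0.0]
wrist_force: [0.6, 0.2, 5.0]
finger_gap: 0.332
```

Request:
{"op": "apply_moves", "data": {"rows": [[[0,0,-3],0,-1],[[0,0,-15],0,-1],[[0,0,-40],0,-1],[[0,0,-75],0,-1],[[5,-15,-110],0,-1],[[15,-45,-145],0,-1],[[28,-85,-170],0,-1],[[42,-125,-190],0,-1],[[55,-165,-195],0,-1],[[68,-205,-195],0,-1]], "newtons": 50}}

```text
time_s: 5.35
position: [0.4926, -0.0775, 0.2136]
orientation: [0.0, 0.98, 0.201, 0.001]
wrist_force: [0.2, -0.3, -7.7]
finger_gap: 0.333
```

Request:
{"op": "apply_moves", "data": {"rows": [[[13,-40,0],0,-1],[[26,-80,0],0,-1],[[38,-115,0],0,-1],[[47,-142,0],0,-1],[[53,-158,0],0,-1],[[55,-165,0],0,-1],[[55,-165,0],0,-1],[[55,-165,0],0,-1],[[55,-165,0],0,-1],[[55,-165,0],0,-1]]}}

```text
time_s: 6.35
position: [0.4787, 0.0927, 0.2123]
orientation: [0.0, 0.98, 0.2, -0.0]
wrist_force: [0.7, -0.1, -6.2]
finger_gap: 0.331
```

Run:
```python
from h import *
S,T=tool();print(S['time_s'],S['position'],abs(S['joint_velocities']).max(),S['wrist_force'],S['finger_gap'],S['joint_positions'].round(2))
im,d,m=snap('wrist','w3')
Q=fpts(d,m).reshape(-1,3);c0=np.array([.5525,.126])
rim=Q[(abs(Q[:,2]-.151)<.003)&(np.hypot(*(Q[:,:2]-c0).T)<.085)];print('rim',len(rim),circ(rim) if len(rim)>20 else '')
sh=Q[(Q[:,2]>.12)&(Q[:,2]<.148)&(np.hypot(*(Q[:,:2]-c0).T)<.02)];print('shaft',len(sh),sh.mean(0),sh.min(0),sh.max(0))
cv2.imwrite('pics/w3o.png',np.hstack([cv2.resize(im,(480,300)),ortho(im,m,*c0,.114,.05,300,True)]))
```

```text
6.35 [0.47869205 0.09268499 0.21225119] 0.006990721276793127 [ 0.66528901 -0.08834528 -6.18115854] 0.3311451906652342 [-0.24  0.54 -0.07  2.    0.06  0.61 -1.52]
rim 5142 (array([0.55510596, 0.12901508]), np.float64(0.06322420458468735))
shaft 236 [0.55476998 0.12639332 0.14413576] [0.5487583  0.12040766 0.14040312] [0.56073144 0.13226155 0.1472898 ]
```

View pics/w3o.png

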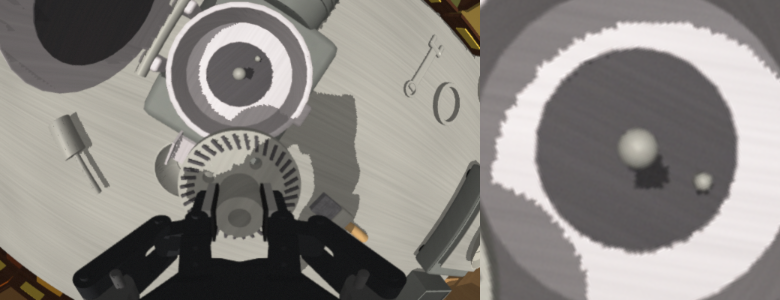

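Run:
```python
from h import *
S,T=tool(); im,d,m=load('w3'); p0=S['position']
F=fpts(d,m); Q=F.reshape(-1,3)
c0=np.array([.55475,.12634])
pin=Q[(Q[:,2]>.108)&(Q[:,2]<.118)&(np.hypot(*(Q[:,:2]-c0).T)<.032)];print('pin',len(pin),pin.mean(0),pin.max(0),(pin.min(0)+pin.max(0))/2); v=((pin.min(0)+pin.max(0))/2)[:2]-c0;print(np.hypot(*v),np.degrees(np.arctan2(v[1],v[0])))
L=(Q-p0)@T
k=(np.hypot(L[:,0],L[:,1])<.06)&(L[:,2]>-.01)&(L[:,2]<.03)
print(np.histogram(L[k,2],20))
pl=L[(np.hypot(L[:,0],L[:,1])<.055)&(L[:,2]>0.0)&(L[:,2]<.012)]
print(len(pl),pl.min(0),pl.max(0))
A=np.c_[pl[:,:2],np.ones(len(pl))];print('plane',np.linalg.lstsq(A,pl[:,2],rcond=None)[0])
# outer edge fit
an=np.arctan2(pl[:,1],pl[:,0]);e=[]
for a in np.arange(-1.5,1.5,.1):
    q=pl[abs(an-a)<.05]
    if len(q)>5: e.append(q[np.argmax(np.hypot(*q[:,:2].T))])
print('edge',circ(np.array(e)),len(e))
W=ortho(im,m,p0[0],p0[1],p0[2]-np.median(pl[:,2]),.06,400,True)
cv2.imwrite('pics/w3d.png',cv2.createCLAHE(3,(4,4)).apply(cv2.cvtColor(W,cv2.COLOR_BGR2GRAY)))
```

```text
pin 49 [0.57684652 0.11548836 0.11280724] [0.57995244 0.11810909 0.11507362] [0.57703016 0.11534424 0.11207114]
0.024845767063387852 -26.26737319482899
(array([ 161,  141,  144,  127,   74,   56,   81,   54,   57,   83, 1207,
       3040, 5936,  430,  107,  109,  106,   95,   95,   27]), array([-0.00999407, -0.00854858, -0.00710308, -0.00565758, -0.00421209,
       -0.00276659, -0.00132109,  0.0001244 ,  0.0015699 ,  0.0030154 ,
        0.00446089,  0.00590639,  0.00735189,  0.00879738,  0.01024288,
        0.01168838,  0.01313387,  0.01457937,  0.01602487,  0.01747036,
        0.01891586]))
10940 [-4.75644249e-02 -4.67769664e-02  1.90040804e-05] [0.04526214 0.04551039 0.01199148]
plane [0.00454953 0.00246766 0.00725981]
edge (array([-0.00047259, -0.00065537]), np.float64(0.04579802273507661)) 30
```

View pics/w3d.png

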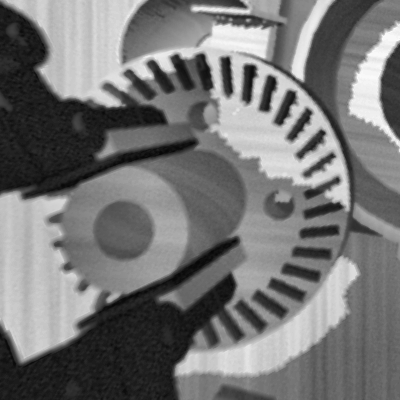

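Request:
{"op": "apply_moves", "data": {"rows": [[[10,0,0],4,-1],[[25,0,0],8,-1],[[43,0,0],13,-1],[[60,0,0],17,-1],[[73,0,0],20,-1],[[81,0,0],21.4,-1],[[83.4,0,0],21.4,-1],[[83.4,0,0],21.4,-1],[[83.4,0,0],21.4,-1],[[83.4,0,0],21.4,-1]]}}

```text
time_s: 7.4
position: [0.5546, 0.1265, 0.2123]
orientation: [0.0, 1.0, 0.016, -0.0]
wrist_force: [-0.3, 0.3, -6.0]
finger_gap: 0.326
```

```bash
cat > st.py <<'E'
from h import *
S,T=tool();p=S['position'];print(S['time_s'],p.round(4),'yaw',np.degrees(np.arctan2(T[1,0],T[0,0])).round(2),'tilt',T[:2,2].round(4),'F',S['wrist_force'].round(1),S['wrist_torque'].round(2),'gap',round(S['finger_gap'],3),'v',abs(S['joint_velocities']).max().round(3))
dc=p+T@[-.0005,-.0007,0];e=np.r_[.55475,.12634,dc[2]]-dc;print('err tool mm',(T.T@e*1000).round(1),'underside above seat',round((p[2]-.0174-.102)*1000,1))
E
python3 st.py
```

```text
7.4 [0.5546 0.1265 0.2123] yaw 1.79 tilt [-0.0009 -0.0003] F [-0.3  0.3 -6. ] [0.04 0.   0.01] gap 0.326 v 0.005
err tool mm [ 0.7  0.8 -0. ] underside above seat 92.9
```

Request:
{"op": "apply_moves", "data": {"rows": [[[0.7,0.8,4],0,-1],[[0.7,0.8,12],0,-1],[[0.7,0.8,22],0,-1],[[0.7,0.8,31],0,-1],[[0.7,0.8,37],0,-1],[[0.7,0.8,40],0,-1],[[0.7,0.8,41],0,-1],[[0.7,0.8,41],0,-1],[[0.7,0.8,41],0,-1],[[0.7,0.8,41],0,-1]]}}

```text
time_s: 8.4
position: [0.5563, 0.1262, 0.1716]
orientation: [-0.0, 1.0, 0.016, 0.0]
wrist_force: [-0.5, 0.7, -6.6]
finger_gap: 0.329
```

```bash
python3 st.py
python3 - <<'E'
from h import *
im,d,m=snap('wrist','w4');S,T=tool()
L=(fpts(d,m).reshape(-1,3)-S['position'])@T
pl=L[(np.hypot(L[:,0],L[:,1])<.055)&(L[:,2]>0.0)&(L[:,2]<.012)]
an=np.arctan2(pl[:,1],pl[:,0]);e=[]
for a in np.arange(-1.5,1.5,.1):
    q=pl[abs(an-a)<.05]
    if len(q)>5: e.append(q[np.argmax(np.hypot(*q[:,:2].T))])
print('edge',circ(np.array(e)),np.median(pl[:,2]))
# hub top circle
hb=L[(np.hypot(L[:,0],L[:,1])<.02)&(L[:,2]<-.022)&(L[:,2]>-.03)]
print(len(hb),(hb.min(0)+hb.max(0))/2,np.ptp(hb,axis=0))
E
```

```text
8.4 [0.5563 0.1262 0.1716] yaw 1.8 tilt [0.0008 0.0001] F [-0.5  0.7 -6.6] [ 0.04 -0.04 -0.  ] gap 0.329 v 0.003
err tool mm [-1.1  0.5 -0. ] underside above seat 52.2
edge (array([-0.00066808, -0.00118413]), np.float64(0.04577612584559624)) 0.0075744573497600505
2733 [-1.00738717e-03 -6.31630459e-06 -2.59985090e-02] [0.03131731 0.03290401 0.00799385]
```

Request:
{"op": "apply_moves", "data": {"rows": [[[-0.8,0.5,1],0,-1],[[-0.8,0.5,3],0,-1],[[-0.8,0.5,5],0,-1],[[-0.8,0.5,7],0,-1],[[-0.8,0.5,9],0,-1],[[-0.8,0.5,11],0,-1],[[-0.8,0.5,13],0,-1],[[-0.8,0.5,14],0,-1],[[-0.8,0.5,14],0,-1],[[-0.8,0.5,14],0,-1]]}}

```text
time_s: 9.45
position: [0.5553, 0.1257, 0.1573]
orientation: [0.0, 1.0, 0.016, 0.0]
wrist_force: [0.9, 0.6, -6.3]
finger_gap: 0.329
```

```bash
python3 st.py
```

```text
9.45 [0.5553 0.1257 0.1573] yaw 1.8 tilt [ 0.0001 -0.    ] F [ 0.9  0.6 -6.3] [-0.01  0.02 -0.01] gap 0.329 v 0.002
err tool mm [-0. -0. -0.] underside above seat 37.9
```

Request:
{"op": "apply_moves", "data": {"rows": [[[0,0,2],0,-1],[[0,0,5],0,-1],[[0,0,8],0,-1],[[0,0,11],0,-1],[[0,0,14],0,-1],[[0,0,17],0,-1],[[0,0,19],0,-1],[[0,0,21],0,-1],[[0,0,22],0,-1],[[0,0,22],0,-1]]}}

```text
time_s: 10.45
position: [0.5552, 0.1256, 0.1351]
orientation: [0.0, 1.0, 0.016, -0.0]
wrist_force: [-0.1, 0.0, -6.4]
finger_gap: 0.325
```

```bash
python3 st.py
```

```text
10.45 [0.5552 0.1256 0.1351] yaw 1.8 tilt [-0.0002 -0.0001] F [-0.1  0.  -6.4] [-0.03 -0.05 -0.04] gap 0.325 v 0.005
err tool mm [ 0.1 -0.  -0. ] underside above seat 15.7
```

Nicely centred with no lateral force. Next a slow feel past the pin height, 6 mm.

Request:
{"op": "apply_moves", "data": {"rows": [[[0,0,1],0,-1],[[0,0,2],0,-1],[[0,0,3],0,-1],[[0,0,4],0,-1],[[0,0,4.5],0,-1],[[0,0,5],0,-1],[[0,0,5.5],0,-1],[[0,0,6],0,-1],[[0,0,6],0,-1],[[0,0,6],0,-1]]}}

```text
time_s: 11.45
position: [0.5553, 0.1256, 0.1293]
orientation: [0.0, 1.0, 0.016, 0.0]
wrist_force: [-0.2, 0.7, -7.3]
finger_gap: 0.325
```

```bash
python3 st.py
```

```text
11.45 [0.5553 0.1256 0.1293] yaw 1.79 tilt [ 0.0001 -0.    ] F [-0.2  0.7 -7.3] [0.02 0.01 0.  ] gap 0.325 v 0.002
err tool mm [-0. -0. -0.] underside above seat 9.9
```

Request:
{"op": "apply_moves", "data": {"rows": [[[0,0,1],0,-1],[[0,0,2],0,-1],[[0,0,3],0,-1],[[0,0,4],0,-1],[[0,0,5],0,-1],[[0,0,6],0,-1],[[0,0,7],0,-1],[[0,0,7.5],0,-1],[[0,0,8],0,-1],[[0,0,8],0,-1]]}}

```text
time_s: 12.45
position: [0.5552, 0.1256, 0.1212]
orientation: [0.0, 1.0, 0.016, -0.0]
wrist_force: [-0.3, 0.2, -6.2]
finger_gap: 0.327
```

Request:
{"op": "apply_moves", "data": {"rows": [[[0,0,0.3],0,-1],[[0,0,0.6],0,-1],[[0,0,0.8],0,-1],[[0,0,1],0,-1],[[0,0,1.2],0,-1],[[0,0,1.4],0,-1],[[0,0,1.6],0,-1],[[0,0,1.8],0,-1],[[0,0,1.8],0,-1],[[0,0,1.8],0,-1]]}}

```text
time_s: 13.45
position: [0.5552, 0.1257, 0.1198]
orientation: [-0.0, 1.0, 0.016, 0.0]
wrist_force: [-2.4, -0.1, -1.0]
finger_gap: 0.325
```

```bash
python3 st.py
```

```text
13.45 [0.5552 0.1257 0.1198] yaw 1.8 tilt [0.0002 0.    ] F [-2.4 -0.1 -1. ] [-0.17  0.32 -0.01] gap 0.325 v 0.002
err tool mm [0. 0. 0.] underside above seat 0.4
```

Request:
{"op": "apply_moves", "data": {"rows": [[[0,0,0.3],0,-1],[[0,0,0.3],0,-1],[[0,0,0.3],0,-0.3],[[0,0,0.3],0,-0.2],[[0,0,0.3],0,-0.1],[[0,0,0.3],0,0],[[0,0,0.3],0,0.1],[[0,0,0.3],0,0.1],[[0,0,0.3],0,0.1],[[0,0,0.3],0,0.1]]}}

```text
time_s: 14.45
position: [0.5553, 0.1257, 0.1192]
orientation: [0.0, 1.0, 0.016, 0.0]
wrist_force: [0.2, -0.5, 1.1]
finger_gap: 0.55
```

```bash
python3 st.py
```

```text
14.45 [0.5553 0.1257 0.1192] yaw 1.79 tilt [ 0.0001 -0.    ] F [ 0.2 -0.5  1.1] [ 0.03 -0.03  0.02] gap 0.55 v 0.002
err tool mm [-0. -0. -0.] underside above seat -0.2
```

Request:
{"op": "apply_moves", "data": {"rows": [[[0,0,-3],0,0.1],[[0,0,-12],0,0.1],[[0,0,-30],0,0.1],[[0,0,-55],0,0.1],[[0,0,-90],0,0],[[0,0,-125],0,-1],[[0,0,-160],0,-1],[[0,0,-190],0,-1],[[0,0,-205],0,-1],[[0,0,-205],0,-1]]}}

```text
time_s: 15.45
position: [0.5566, 0.1259, 0.3274]
orientation: [-0.001, 1.0, 0.016, 0.003]
wrist_force: [-0.2, 0.8, -0.8]
finger_gap: 0.002
```

```bash
python3 st.py
python3 - <<'E'
from h import *
im,d,m=snap('wrist','w5'); it,dt,t=snap('top','top5'); is_,ds,s=snap('scene','sc5')
Q=fpts(d,m); c0=np.array([.55475,.12634])
F=Q.reshape(-1,3); h=F[(np.hypot(*(F[:,:2]-c0).T)<.022)&(F[:,2]>.125)&(F[:,2]<.16)]
print('hub top',len(h),np.median(h[:,2]),(h.min(0)+h.max(0))/2)
pl=F[(np.hypot(*(F[:,:2]-c0).T)<.035)&(np.hypot(*(F[:,:2]-c0).T)>.018)&(F[:,2]>.10)&(F[:,2]<.13)];print('plate',len(pl),np.median(pl[:,2]))
A=np.c_[pl[:,:2]-c0,np.ones(len(pl))];g=abs(pl[:,2]-np.median(pl[:,2]))<.004;print(np.linalg.lstsq(A[g],pl[g,2],rcond=None)[0])
for nm,P in (('wrist',F),('top',pts(dt,t).reshape(-1,3)),('scene',pts(ds,s).reshape(-1,3))):
    q=P[(P[:,2]>.17)&(P[:,2]<.32)&(P[:,1]>.19)&(P[:,1]<.34)&(P[:,0]>.46)&(P[:,0]<.68)]
    print(nm,len(q), q.min(0) if len(q) else '',q.max(0) if len(q) else '')
    if len(q)>50:
        hi=q[q[:,2]>.285];print(' tab',len(hi),hi.mean(0) if len(hi) else '',hi.min(0) if len(hi) else '',hi.max(0) if len(hi) else '')
cv2.imwrite('pics/v5.png',np.hstack([cv2.resize(im,(400,250)),cv2.resize(is_,(400,250))]))
E
```

```text
15.45 [0.5566 0.1259 0.3274] yaw 1.78 tilt [0.0061 0.0017] F [-0.2  0.8 -0.8] [ 0.01 -0.04 -0.01] gap 0.002 v 0.062
err tool mm [-1.4  0.2 -0. ] underside above seat 208.0
hub top 682 0.14567533464183213 [0.55463108 0.12673705 0.13653785]
plate 1794 0.11200935633589426
[ 0.00230839 -0.00100129  0.11212284]
wrist 13940 [0.50313385 0.20373408 0.17005068] [0.63959471 0.26185785 0.31046195]
 tab 2400 [0.57682929 0.24859347 0.29860424] [0.54375379 0.23889329 0.28500334] [0.60496715 0.26185785 0.31046195]
top 539 [0.50142956 0.23402679 0.21904627] [0.59641322 0.27546017 0.3116286 ]
 tab 199 [0.56933004 0.25024168 0.30069567] [0.54129616 0.2427148  0.28520456] [0.59641322 0.26003241 0.3116286 ]
scene 727 [0.50447774 0.20625874 0.17658843] [0.63716225 0.27599817 0.30961615]
 tab 103 [0.58073767 0.25138053 0.3023793 ] [0.547995   0.24061922 0.28526321] [0.60459973 0.26088701 0.30961615]
```

View pics/v5.png

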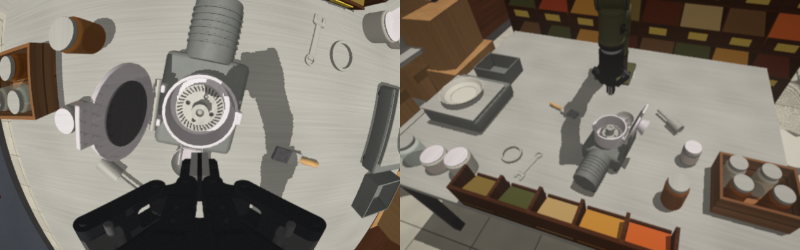

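Run:
```python
from h import *
im,d,m=load('w5');F=fpts(d,m).reshape(-1,3)
q=F[(F[:,2]>.18)&(F[:,2]<.32)&(F[:,1]>.19)&(F[:,1]<.30)&(F[:,0]>.48)&(F[:,0]<.66)]
for _ in range(5):
    c=q.mean(0);n=np.linalg.svd(q-c,full_matrices=0)[2][2];q=q[abs((q-c)@n)<.003]
n*=np.sign(-n[1]); print(len(q),c,n,'yaw mill x',np.degrees(np.arctan2(n[0],-n[1])),'theta',np.pi/2+np.arcsin(n[2]),np.pi/2-np.arcsin(n[2]))
yaw=np.arctan2(n[0],-n[1]); mx=np.array([np.cos(yaw),np.sin(yaw)]);my=np.array([-mx[1],mx[0]]);c0=np.array([.55475,.12634])
M=np.c_[(q[:,:2]-c0)@mx,(q[:,:2]-c0)@my,q[:,2]]
print('mill',M.min(0),M.max(0)); hi=M[M[:,2]>.296];print('tab x range',hi.min(0),hi.max(0)); print('at z.152 y',np.median(M[M[:,2]<.185],0))
th=abs(np.arcsin(n[2]))+np.pi/2
for r in (154,164): 
    y=78-r*np.cos(th)+8*np.sin(th);z=152+r*np.sin(th)+8*np.cos(th);p=c0+my*y/1000;print(r,y,z,p)
print('mx',mx,my)
# occupied points in the path (behind the cover), from top & scene
for f in('top5','sc5'):
    a,b,k=load(f);P=pts(b,k).reshape(-1,3);g=P[(P[:,1]>.29)&(P[:,1]<.42)&(P[:,0]>.46)&(P[:,0]<.7)&(P[:,2]>.03)];print(f,len(g),g.max(0) if len(g) else '')
```

```text
12548 [0.577667   0.23168693 0.25157558] [-0.14235116 -0.93662126  0.32011992] yaw mill x -8.64188964458486 theta 1.8966523917008349 1.2449402618889582
mill [-0.06672906  0.08457449  0.18009498] [0.06951384 0.12987999 0.31046195]
tab x range [-0.02341708  0.1214602   0.29600026] [0.02661411 0.12987999 0.31046195]
at z.152 y [0.02759633 0.08671074 0.18267786]
154 134.8774838112744 295.33510329049966 [0.57501645 0.25968619]
164 138.07868300413068 304.8088735921091 [0.57549745 0.26285105]
mx [ 0.98864679 -0.1502582 ] [0.1502582  0.98864679]
top5 432 [0.69998892 0.41997985 0.146276  ]
sc5 152 [0.69968683 0.41992694 0.14355668]
```

Request:
{"op": "apply_moves", "data": {"rows": [[[0,0,-20],4,-1],[[0,0,-40],8,-1],[[0,0,-52],10.4,-1],[[4,-20,-52],10.4,-1],[[11,-60,-52],10.4,-1],[[18,-100,-52],10.4,-1],[[25,-138,-52],10.4,-1],[[31,-168,-52],10.4,-1],[[34,-182,-52],10.4,-1],[[34,-182,-52],10.4,-1]]}}

```text
time_s: 16.6
position: [0.5822, 0.3116, 0.3735]
orientation: [0.0, 0.997, -0.073, -0.002]
wrist_force: [-0.3, -0.5, 0.4]
finger_gap: 0.001
```

```bash
cat > sm.py <<'E'
from h import *
S,T=tool();p=S['position'];a=np.radians(-8.64);mx=np.array([np.cos(a),np.sin(a)]);my=np.array([-mx[1],mx[0]]);q=p[:2]-[.55475,.12634]
print(S['time_s'],'mill mm',(q@mx*1000).round(1),(q@my*1000).round(1),(p[2]*1000).round(1),'yaw',np.degrees(np.arctan2(T[1,0],T[0,0])).round(2),'F mill',(S['wrist_force'][:2]@mx).round(1),(S['wrist_force'][:2]@my).round(1),S['wrist_force'][2].round(1),S['joint_positions'].round(2))
E
python3 sm.py
```

```text
16.6 mill mm -0.7 187.3 373.5 yaw -8.35 F mill -0.2 -0.5 0.4 [-0.62  0.63  0.12  1.24 -0.07  1.29 -2.22]
```

Request:
{"op": "apply_moves", "data": {"rows": [[[0,0,10],0.2,-1],[[0,0,28],0.2,-1],[[0,0,48],0.2,-1],[[0,0,65],0.2,-1],[[0,0,76],0.2,-1],[[0,0,80],0.2,-1],[[0,5,80],0.2,-1],[[0,10,80],0.2,-1],[[0,15,80],0.2,-1],[[0,15,80],0.2,-1]]}}

```text
time_s: 17.6
position: [0.5818, 0.2924, 0.2971]
orientation: [0.0, 0.997, -0.078, 0.001]
wrist_force: [-0.2, 0.8, -0.3]
finger_gap: -0.002
```

```bash
python3 sm.py
```

```text
17.6 mill mm 1.8 168.2 297.1 yaw -8.9 F mill -0.3 0.7 -0.3 [-0.59  0.66  0.11  1.4  -0.07  1.08 -2.2 ]
```

Request:
{"op": "apply_moves", "data": {"rows": [[[0,6,2],0,-1],[[0,13,2],0,-1],[[0,20,2],0,-1],[[0,27,2],0,-1],[[0,34,2],0,-1],[[0,41,1],0,-1],[[0,48,0],0,-1],[[0,55,-1],0,-1],[[0,62,-2],0,-1],[[0,69,-3],0,-1]]}}

```text
time_s: 18.6
position: [0.5714, 0.2274, 0.3005]
orientation: [-0.002, 0.997, -0.076, 0.001]
wrist_force: [0.9, 4.9, 3.6]
finger_gap: 0.006
```

```bash
cat >> sm.py <<'E'
im,d,t=snap('scene','scx');P=pts(d,t).reshape(-1,3)
q=P[:,:2]-[.55475,.12634];M=np.c_[q@mx,q@my,P[:,2]]*1000
# cover off-centre parts (|x| 35..60), clear of tool and funnel, above the rim
k=(abs(M[:,0])>36)&(abs(M[:,0])<62)&(M[:,2]>165)&(M[:,2]<320)&(M[:,1]>-80)&(M[:,1]<140)
g=M[k]; an=np.degrees(np.arctan2(g[:,2]-152,78-g[:,1])); print('cover n',k.sum(),'angles deg',np.percentile(an,[5,25,50,75,95]).round(1) if k.sum() else '')
E
python3 sm.py
```

```text
18.6 mill mm 1.2 102.4 300.5 yaw -8.71 F mill 0.1 5.0 3.6 [-0.51  0.6   0.1   1.52 -0.07  1.02 -2.11]
cover n 200 angles deg [ 91.7  93.6  95.5  97.4 100.5]
```

Request:
{"op": "apply_moves", "data": {"rows": [[[0,8,0],0,-1],[[0,16,0],0,-1],[[0,24,0],0,-1],[[0,32,1],0,-1],[[0,40,2],0,-1],[[0,48,3],0,-1],[[0,56,5],0,-1],[[0,64,8],0,-1],[[0,72,11],0,-1],[[0,80,14],0,-1]]}}

```text
time_s: 19.65
position: [0.5579, 0.146, 0.2847]
orientation: [0.0, 0.997, -0.077, -0.0]
wrist_force: [0.8, 2.6, -0.7]
finger_gap: -0.001
```

```bash
python3 sm.py
```

```text
19.65 mill mm 0.2 19.9 284.7 yaw -8.79 F mill 0.4 2.7 -0.7 [-0.39  0.56  0.1   1.66 -0.06  0.93 -2.  ]
cover n 442 angles deg [62.3 64.6 65.4 66.7 71.3]
```

Request:
{"op": "apply_moves", "data": {"rows": [[[0,8,3],0,-1],[[0,15,7],0,-1],[[0,22,12],0,-1],[[0,28,17],0,-1],[[0,35,22],0,-1],[[0,41,27],0,-1],[[0,47,33],0,-1],[[0,52,39],0,-1],[[0,57,45],0,-1],[[0,62,51],0,-1]]}}

```text
time_s: 20.7
position: [0.5491, 0.0848, 0.2337]
orientation: [0.0, 0.997, -0.077, 0.0]
wrist_force: [0.9, 2.0, 1.9]
finger_gap: -0.004
```

```bash
python3 sm.py
```

```text
20.7 mill mm 0.7 -41.9 233.7 yaw -8.8 F mill 0.6 2.1 1.9 [-0.29  0.59  0.08  1.78 -0.07  0.77 -1.9 ]
cover n 534 angles deg [32.5 34.  34.9 37.3 43.5]
```

Request:
{"op": "apply_moves", "data": {"rows": [[[0,5,7],0,-1],[[0,9,14],0,-1],[[0,13,21],0,-1],[[0,17,28],0,-1],[[0,20,35],0,-1],[[0,22,43],0,-1],[[0,25,50],0,-1],[[0,27,58],0,-1],[[0,28,63],0,-1],[[0,28,63],0,-1]]}}

```text
time_s: 21.75
position: [0.544, 0.0569, 0.1702]
orientation: [0.001, 0.997, -0.077, -0.001]
wrist_force: [-0.6, 0.4, 0.5]
finger_gap: -0.002
```

Request:
{"op": "apply_moves", "data": {"rows": [[[0,1,2],0,-1],[[0,1,4],0,-1],[[0,1,5],0,-1],[[0,1,6],0,-1],[[0,1,7],0,-1],[[0,1,8],0,-1],[[0,1,8.5],0,-1],[[0,1,9],0,-1],[[0,1,9],0,-1],[[0,1,9],0,-1]]}}

```text
time_s: 22.75
position: [0.5447, 0.057, 0.1622]
orientation: [-0.0, 0.997, -0.077, 0.0]
wrist_force: [-0.6, 0.6, 0.6]
finger_gap: 0.001
```

```bash
python3 sm.py
```

```text
22.75 mill mm 0.5 -70.1 162.2 yaw -8.79 F mill -0.7 0.5 0.6 [-0.22  0.69  0.06  1.88 -0.07  0.58 -1.84]
cover n 3 angles deg [45.4 45.7 46.1 47.7 48.9]
```

Request:
{"op": "apply_moves", "data": {"rows": [[[0,0,0.5],0,-1],[[0,0,1],0,-1],[[0,0,1.5],0,-1],[[0,0,2],0,-1],[[0,0,2.5],0,-1],[[0,0,3],0,-1],[[0,0,3],0,-1],[[0,0,3],0,-1],[[0,0,3],0,-1],[[0,0,3],0,-1]]}}

```text
time_s: 23.8
position: [0.5447, 0.0569, 0.16]
orientation: [-0.0, 0.997, -0.077, 0.0]
wrist_force: [-0.9, 1.7, 8.8]
finger_gap: -0.002
```

```bash
python3 sm.py
```

```text
23.8 mill mm 0.5 -70.2 160.0 yaw -8.8 F mill -1.1 1.6 8.8 [-0.22  0.69  0.06  1.88 -0.07  0.57 -1.84]
cover n 8 angles deg [44.8 45.5 46.  46.8 48.3]
```

Contact on the stop: 8.8 N at z = 160.0 mm, the expected shut height. Retreat upwards and check the cover's flatness.

Request:
{"op": "apply_moves", "data": {"rows": [[[0,0,0],0,-1],[[0,0,-5],0,-1],[[0,0,-15],0,-1],[[0,10,-35],0,-1],[[0,30,-60],0,-1],[[0,50,-85],0,-1],[[0,70,-105],0,-1],[[0,80,-115],0,-1],[[0,80,-115],0,-1],[[0,80,-115],0,-1]]}}

```text
time_s: 24.85
position: [0.532, -0.0214, 0.2736]
orientation: [-0.0, 0.997, -0.076, -0.0]
wrist_force: [-0.3, 0.1, -0.1]
finger_gap: -0.001
```

```bash
python3 sm.py
python3 - <<'E'
from h import *
a=np.radians(-8.64);mx=np.array([np.cos(a),np.sin(a)]);my=np.array([-mx[1],mx[0]])
for n in ('wrist','top','scene'):
    im,d,m=snap(n,n+'9'); P=(fpts if n=='wrist' else pts)(d,m).reshape(-1,3)
    q=P[:,:2]-[.55475,.12634];M=np.c_[q@mx,q@my,P[:,2]]*1000; r=np.hypot(M[:,0],M[:,1])
    k=(r>38)&(r<64)&(abs(M[:,2]-160)<12);g=M[k]
    if k.sum()<30: print(n,k.sum());continue
    for _ in range(3): s=np.linalg.lstsq(np.c_[g,np.ones(len(g))][:,[0,1,3]],g[:,2],rcond=None)[0];g=g[abs(np.c_[g,np.ones(len(g))][:,[0,1,3]]@s-g[:,2])<2.5]
    t=M[(abs(M[:,0])<20)&(M[:,1]<-72)&(M[:,1]>-84)&(M[:,2]>140)&(M[:,2]<180)]
    print(n,len(g),'slope x,y',s[:2].round(4),'z centre',s[2].round(1),'tab z',len(t),np.median(t[:,2]).round(1) if len(t) else '')
    if n=='top':
        w=cv2.imread('pics/top0.png'); cv2.imwrite('pics/f.png',np.hstack([w[80:300,150:470],im[80:300,150:470]]))
E
```

```text
24.85 mill mm -0.3 -149.5 273.6 yaw -8.76 F mill -0.3 0.1 -0.1 [-0.09  0.51  0.07  1.8  -0.05  0.83 -1.72]
cover n 0 angles deg 
wrist 6121 slope x,y [0.0006 0.0017] z centre 160.2 tab z 560 160.1
top 1124 slope x,y [-0.0013  0.0034] z centre 160.4 tab z 74 160.0
scene 783 slope x,y [-0.0035  0.0002] z centre 160.0 tab z 54 160.0
```

View pics/f.png

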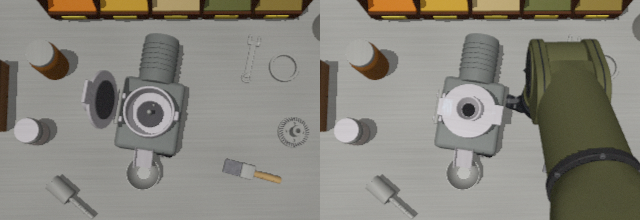

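Cover level at 160 mm in all three views (slope under 0.004), nothing else moved, arm clear.

```bash
python3 -c "
from cell import arm
print(arm.job_done())"
```

```text
the job is handed in; nothing more can be done
None
```

The grinding disc is back on the mill, fully home with the drive pin in one of its holes, and the cover is shut over it. I handed the job in at about 25 s of the 72 s allowed. No verdict came back.

**How it went:** I found the pin with the wrist camera, 24.8 mm from the shaft at −26° in the base frame. I turned the disc 21.4° to line up a hole and lowered it in small steps. It passed pin height with only its own weight on the wrist, about 6–7 N, and settled on the flange. I then pushed the cover shut slowly with the closed fingertips. It met its stop at a measured 8.8 N.

**Last checks:**

| Check | Measured | Expected |
|---|---|---|
| Hub top height | 145.7 mm | 146 mm |
| Plate top height | 112.0 mm | 112 mm |
| Plate tilt | about 0.002 rad | under 0.06 rad |
| Hub centre to shaft axis | within 0.5 mm | within 3 mm |
| Cover outer face and tab height, all three cameras | 160.0–160.4 mm | 160 mm |
| Cover slope | under 0.004 rad | under 0.035 rad |

**Other things on the bench:** Before and after pictures show the bowl, tin, jar and scoop where they were. The arm hides the brush and most of the ring and spanner in the last picture; I did not touch them.

**Disagreements:**
- The top camera's rough readings differed from the wrist camera's by about 2–4 mm in position and up to 4° in pin angle; I used the wrist camera.
- My first wrist picture was taken while the arm was still swinging, so I repeated it once the arm had settled.

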